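Turn and wedge the loose hold-down peg of a jig

ROBOT

A 6-joint arm with a two-finger parallel gripper is mounted at the origin on a cart in front of the work surface, level with it; the furniture and walls round the work are solid. World frame = base frame: x ahead of the robot, y to its left, z up, the work surface at z = 0. Lengths are in m, angles in degrees, forces in N, time in s.
With the tool pointing down it reaches from about 0.275 to 0.75 m from the base axis. Payload 10.2 kg.
Tool frame: the origin (TCP) lies between the finger pads; the fingertips stand 11 mm ahead of it and the grasp point (between the pads) lies 8 mm behind it (r.tip_reach is the distance from the TCP to the fingertips, in m); z points along the fingers, y is the line along which they close (so a half turn about z gives the same grasp; the last joint's range is limited). The gripper opens to 85 mm and grips with 20 to 120 N. Pads are 22 mm wide; open, the fingers measure 114 mm over their backs; the gripper's body (76 mm by 85 mm) begins 54 mm behind the grasp point. The pads swing forward as they close: fully open they stand 13 mm farther back than shut.
Start: joints at [-88.488, 17.928, 85.812, -0, 76.261, -12.8], TCP at [0.13, -0.509, 0.218] pointing down, gripper open.
Joint ranges: [-168.41, 168.41], [-55.51, 124.54], [10.69, 146.95], [-70.63, 250.63], [1, 178], [-165.06, 165.06]. Speed limits (degrees/s): [136.94, 136.94, 172.46, 180, 180, 180].

INTERFACE

Orientations are given as [roll, pitch, yaw] about the fixed x, y, z axes, in that order (R = Rz(yaw) Ry(pitch) Rx(roll)).
In Python, from bench import r gives the robot as it stands. The module is installed in compiled form; this text tells all that it offers.
- The arm moves only by the shell command python3 -m pendant 'ROWS'. ROWS is JSON, a list that holds one entry, the list of rows, each a list of 5 numbers: the shift along the tool's x, y, z in m, then the turn about the tool's z in rad, then the opening, from 0 (shut) to 1 (fully open). In form: [[[dx, dy, dz, spin, claw], ...]]. A call has 1 to 5 rows; each row is the pose to reach, as a shift and turn from the pose commanded when the call began, along the tool's axes at that moment; what a row does not reach only later rows make up. A row lasts 1/10 s, in which the tool goes at most 50 mm and 8.59 degrees, less where a joint would pass 70% of its speed; a pose out of reach is approached as far as the arm can. A call with a gripper value outside its range is refused whole. The fingers move at their own pace and stop on an object; the grip force is fixed at half the most. Time passes only in rows, so rows that repeat a pose let the fingers close. It gives the time, the measured TCP pose, the force, the opening and the grip force at its end, in the units of the state.
- r.observe(): the state, without advancing time (a new reading comes with each control period).
- r.capture(name): name is "side" or "top"; returns the picture (384x512x3 uint8, red, green, blue); there is no depth.
- r.camera_params(name): a dict with "K" (3x3 intrinsics, pixels), "pose" (4x4, takes a point from camera to world coordinates). Camera axes: x right, y up, looking along -z (the intrinsics and any distortion apply to the point x, -y, -z); pixel columns grow to the right and rows downward; lengths in m; the calibration is good to about 2 mm. A picture is of the moment at which its call begins. camera_params takes no time and is no camera call.
- r.hand_in(): hands the job in; it is judged then, once.
The state is a dict: "clock": time; "q": joint angles; "joint_velocities": joint speeds; "joint_efforts": joint torques, N m; "eef_pos": TCP position; "tcp_rot": TCP orientation; "force": force on the tool from outside, world axes, zero at the start; "wrist_torque": the same for the moment, N m; "width": finger opening in m; "gripper_force": force on a finger pad.
Only numpy, scipy, OpenCV 4.12 (cv2) and the standard library are available. Lean on these libraries where they do the work, as an engineer would, in place of code of your own. Each camera call takes 0.05 s, during which the arm holds its last target. There are 200 camera calls.

TASK

On the plywood hold-down jig one of the two wooden pegs is loose: it stands higher than the other and its finger is swung away. Turn it while pressing it down into its tapered hole, pressing from the start of the turn, until its finger lies squarely across the workpiece (the offcut lying in the jig) like that of the other peg and the peg is fully home, then let go so that it holds by itself; leave the workpiece lying in the jig.

Things in the scene. Friction and masses are not known exactly. Their poses are not given: they have to be found in the camera images.
- jig: Plywood board 150 x 220 x 12 mm, fixed; origin at the centre of its underside. y: its long side, along the workpiece. x: across the workpiece, from the two pegs (x = -38 mm, y = -55 and +55 mm; either may be the loose one) to the workpiece (centre x = +25 mm). Each peg stands in a wooden post 46 x 46 mm, top 33 mm above the worktop; low stops (top 24 mm) surround the workpiece.
- peg_grip (a point): Grip point of the loose peg: on its axis, in its upright wing, a flat wooden plate 14 mm thick, 40 mm long, reaching 14 mm above and 20 mm below this point; pinch the 14 mm from above. Below it is a round collar 38 mm wide and 10 mm thick, on which fingertips may push down. x axis: along wing and finger; z up. 77 mm above the worktop when the peg is up, 65 mm when home.
- peg_finger (a point): Near the free end of the loose peg's finger, 55 mm from the peg's axis. The finger is a level flat bar, 16 mm wide, 10 mm thick, at the collar's height (this point is at its mid thickness, 25 mm below the grip point), ending 62 mm from the axis.
- peg_press (a joint): How far the loose peg is pressed down, m: 0 = up (start), 0.012 = fully home (firm end). A light spring of about 3 N lifts it again unless it is wedged; the taper grips from about 3 mm on. The push needed grows to about 9 N at the end if the peg is not turning, and is less while it turns.
- peg_turn (a joint): Angle of the loose peg's finger about the vertical, rad, counterclockwise from above positive: 0 = straight across the workpiece (along the jig's +x axis). It starts between 0.9 and 1.35, so it is to be turned clockwise. It can turn from -1.0 to 1.6: nothing stops it at 0. It takes up to about 0.1 N m when the peg is home.
- set_peg_grip (a point): The same point on the other peg, which has the same shape, is already home with its finger across the workpiece, and cannot be moved; 65 mm above the worktop.
- workpiece: Loose light wood offcut 45 x 140 x 19 mm lying flat in the jig, its top 31 mm above the worktop; origin at the centre of its underside, long side along y. The finger of a peg that is home passes 4 mm above it.

How it is judged (in metres and radians):
On the way:
1. the loose peg is pressed at least 3 mm down while its finger still has at least 0.3 rad (17 degrees) to turn (value of joint peg_press above 0.003 m and value of joint peg_turn above 0.3 rad).
At the end, for the whole second after the job is handed in: The loose peg, released, stays pressed down by at least 8 of its 12 mm with its finger within 0.21 rad (12 degrees) of straight across the workpiece, and the workpiece lies at rest flat in the jig within 20 mm of where it was (value of joint peg_press above 0.008 m and value of joint peg_turn between -0.21 and 0.21 rad and z of workpiece in the frame of jig between 0.008 and 0.018 m and distance of workpiece from where it was at the start of the episode below 0.02 m and linear speed of workpiece below 0.02 m/s); the robot touches nothing.
It also fails if it takes over 32 s, if anything falls off the work surface, if the arm or the gripper's body presses on something with over 40 N, if the wrist force passes 120 N, or if a joint passes its speed limit or range.

## Working session

There is one attempt and no reset: what is moved stays moved. The work goes in short steps, Python scripts to look and compute and a shell command to move; the robot and the scene stay as the last step left them, time stands still between calls to the robot, and variables do not carry over. Pictures are saved under pics/ and viewed, at most 10 in all, crops included, and the job is handed in when it is done.

```bash
mkdir -p pics; python3 - <<'E'
from bench import r
import cv2,numpy as np
for n in("side","top"):
    cv2.imwrite(f"pics/{n}0.png",r.capture(n)[:,:,::-1])
    p=r.camera_params(n);print(n,np.round(p["K"],1).tolist(),np.round(p["pose"],3).tolist(),[k for k in p])
s=r.observe();print(s["clock"],s["eef_pos"],s["tcp_rot"],s["width"],r.tip_reach)
E
```

```text
side [[382.8, 0.0, 254.2], [0.0, 382.8, 185.3], [0.0, 0.0, 1.0]] [[0.999, -0.027, 0.039, 0.55], [0.047, 0.522, -0.851, -1.04], [0.003, 0.852, 0.523, 0.539], [0.0, 0.0, 0.0, 1.0]] ['K', 'pose']
top [[407.5, 0.0, 254.7], [0.0, 407.5, 194.8], [0.0, 0.0, 1.0]] [[-0.014, 0.987, -0.162, 0.387], [-1.0, -0.017, -0.019, -0.304], [-0.021, 0.162, 0.987, 0.942], [0.0, 0.0, 0.0, 1.0]] ['K', 'pose']
0.1 [ 0.12975221 -0.50846987  0.21722143] [-1.79937338e+02 -1.26394173e-02  1.43123990e+01] 0.0857199313436576 0.011
```

View pics/top0.png

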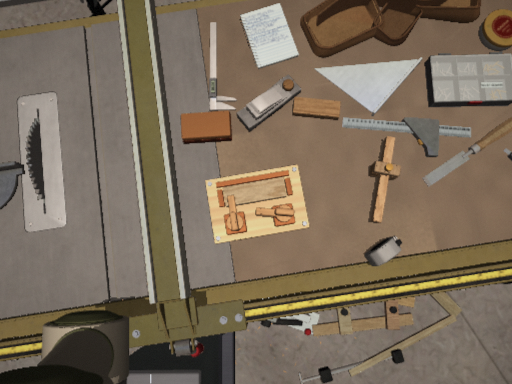

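View pics/side0.png

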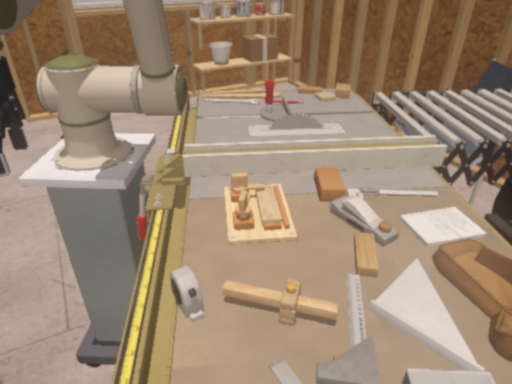

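The top view shows the jig centred near (258,204). The set peg is at about (235,222) with its finger pointing up. The loose peg is near (283,214) with its finger pointing left. I'll take a zoomed crop to get exact pixels.

```bash
python3 - <<'E'
import cv2
a=cv2.imread("pics/top0.png")[160:247,200:315]
cv2.imwrite("pics/c0.png",cv2.resize(a,None,fx=6.5,fy=6.5,interpolation=cv2.INTER_CUBIC))
E
cat > h.py <<'E'
import numpy as np
from bench import r
def ray(n,u,v,z):
    p=r.camera_params(n);K=np.array(p["K"]);T=np.array(p["pose"])
    d=T[:3,:3]@[(u-K[0,2])/K[0,0],-(v-K[1,2])/K[1,1],-1];o=T[:3,3]
    return o+d*(z-o[2])/d[2]
E
```

```text
(no output)
```

View pics/c0.png

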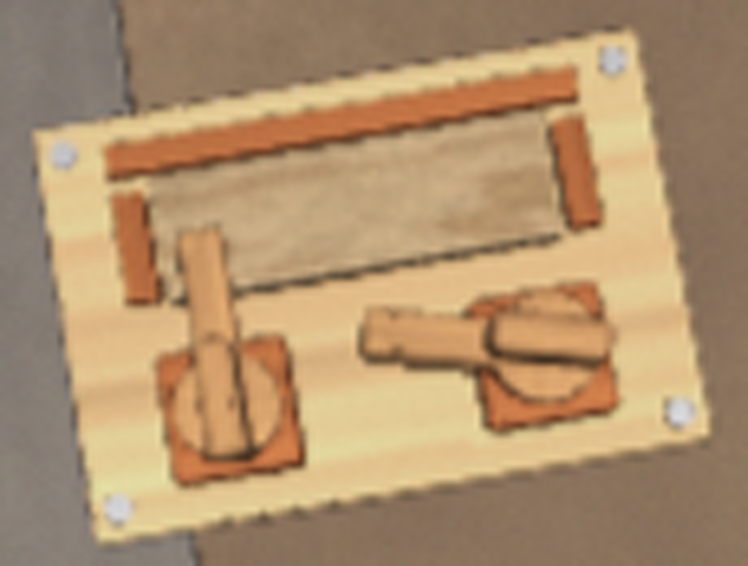

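The crop shows these points:
- **Jig corners:** (36,130), (634,32), (710,435) and (100,543).
- **Loose peg:** wing top runs (492,327) to (610,342), collar centre is about (545,347), and the finger tip is about (363,334).
- **Set peg:** collar centre is about (228,402), and the finger end is about (200,232).

```bash
python3 - <<'E'
from h import *
f=lambda c,z: ray("top",200+c[0]/6.5-.5+.08,160+c[1]/6.5-.5+.08,z)
C=[f(c,.012) for c in[(36,130),(634,32),(710,435),(100,543)]]
c=np.mean(C,0);yv=C[0]-C[1]+C[3]-C[2];xv=C[0]-C[3]+C[1]-C[2]
a1=np.degrees(np.arctan2(yv[1],yv[0]))-90;a2=np.degrees(np.arctan2(xv[1],xv[0]))
print(c,a1,a2,np.linalg.norm(yv)/2,np.linalg.norm(xv)/2)
a=np.radians((a1+a2)/2);R=np.array([[np.cos(a),-np.sin(a)],[np.sin(a),np.cos(a)]])
P=c[:2]+R@[-.038,-.055];print("peg from jig",P)
print("collar",f((545,347),.057)); w1,w2=f((492,327),.091),f((610,342),.091);print("wing",(w1+w2)/2,np.degrees(np.arctan2(*(w1-w2)[1::-1])))
t=f((363,334),.057);d=t[:2]-P;print("finger ang",np.degrees(np.arctan2(d[1],d[0])),np.linalg.norm(d))
s=r.observe();print(s["eef_pos"],s["tcp_rot"])
E
```

```text
[ 0.52052272 -0.29008438  0.012     ] 8.812426819865408 8.83150707764844 0.217352470719862 0.14833628980110672
peg from jig [ 0.49140734 -0.35026157]
collar [ 0.49112761 -0.34929731  0.057     ]
wing [ 0.49114288 -0.349585    0.091     ] 81.7591047940102
finger ang 85.29294937914042 0.06223055751983721
[ 0.12975221 -0.50846987  0.21722143] [-1.79937338e+02 -1.26394173e-02  1.43123990e+01]
```

```bash
cat >> h.py <<'E'
from scipy.spatial.transform import Rotation as Ro
def goto(x,y,z,yaw):
    s=r.observe();R=Ro.from_euler("xyz",s["tcp_rot"],degrees=True)
    d=R.inv().apply(np.array([x,y,z])-s["eef_pos"])
    e=(s["tcp_rot"][2]-yaw+90)%180-90
    print("t",s["clock"],"shift",np.round(d,4),"spin",round(np.radians(e),3),"F",np.round(s["force"],1),"w",s["width"])
E
python3 -m pendant '[[[0.048,-0.008,0,-0.14,1],[0.096,-0.016,0,-0.28,1],[0.144,-0.024,0,-0.42,1],[0.192,-0.032,0,-0.56,1],[0.24,-0.04,0,-0.7,1]]]'
python3 -c "
from h import *;goto(.491,-.350,.16,84)"
```

```text
clock: 0.6
eef_pos: [0.354, -0.4094, 0.2175]
tcp_rot: [-180.0, -0.0, 54.7]
force: [0.1, -1.2, -0.5]
width: 0.0854
gripper_force: 0.0
t 0.6 shift [0.1276 0.0776 0.0575] spin -0.511 F [ 0.1 -1.2 -0.5] w 0.08543443253631006
```

```bash
python3 -m pendant '[[[0.032,0.019,0.01,-0.128,1],[0.064,0.039,0.025,-0.256,1],[0.096,0.058,0.04,-0.384,1],[0.128,0.078,0.057,-0.511,1],[0.128,0.078,0.057,-0.511,1]]]'
python3 - <<'E'
from h import *
import cv2
goto(.491,-.350,.085,84)
T=r.capture("top")[160:247,200:315,::-1];S=r.capture("side")[160:260,200:315,::-1]
f=lambda a:cv2.resize(a,(520,int(520*a.shape[0]/a.shape[1])),interpolation=cv2.INTER_CUBIC)
cv2.imwrite("pics/t1.png",f(T));cv2.imwrite("pics/s1.png",f(S))
E
```

```text
clock: 1.1
eef_pos: [0.4925, -0.3488, 0.1575]
tcp_rot: [-179.8, -0.2, 84.1]
force: [-1.3, -0.9, -0.3]
width: 0.0851
gripper_force: 0.0
t 1.1 shift [-0.0016 -0.0012  0.0725] spin 0.002 F [-1.3 -0.9 -0.3] w 0.08511079304600817
```

View pics/s1.png

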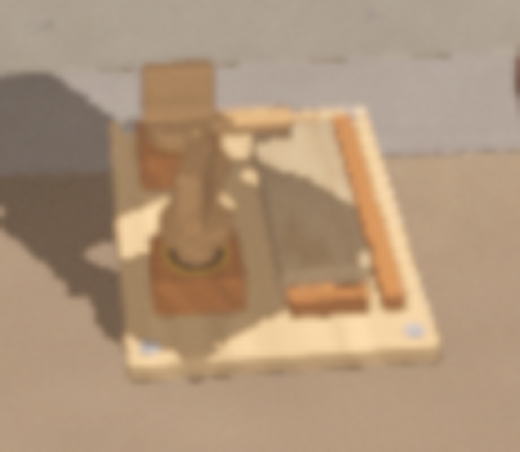

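The side crop shows the loose peg standing in its post at about (200,250), with the gripper's shadow over it. The gripper itself is above the crop. Next I descend.

```bash
python3 -m pendant '[[[-0.001,-0.001,0.03,0,1],[-0.001,-0.001,0.06,0,1],[-0.001,-0.001,0.085,0,1],[-0.001,-0.001,0.085,0,1]]]'
python3 -m pendant '[[[0,0,0,0,0.4],[0,0,0,0,0.1],[0,0,0,0,0],[0,0,0,0,0],[0,0,0,0,0]]]'
python3 - <<'E'
from h import *
import cv2
goto(.491,-.350,.058,84)
T=r.capture("top")[150:250,190:315,::-1];S=r.capture("side")[140:260,180:315,::-1]
f=lambda a:cv2.resize(a,(390,460),interpolation=cv2.INTER_CUBIC)
cv2.imwrite("pics/b2.png",np.hstack([f(T),f(S)]))
E
```

```text
clock: 1.6
eef_pos: [0.4872, -0.3525, 0.0733]
tcp_rot: [-179.8, -0.2, 83.6]
force: [0.7, 0.7, 0.3]
width: 0.085
gripper_force: 0.0
clock: 2.1
eef_pos: [0.4902, -0.3532, 0.0765]
tcp_rot: [179.8, 0.1, 83.7]
force: [15.2, -1.5, 1.0]
width: 0.0128
gripper_force: 20.3
t 2.1 shift [0.0033 0.0004 0.0185] spin -0.006 F [15.2 -1.5  1. ] w 0.01278968892881563
```

View pics/b2.png

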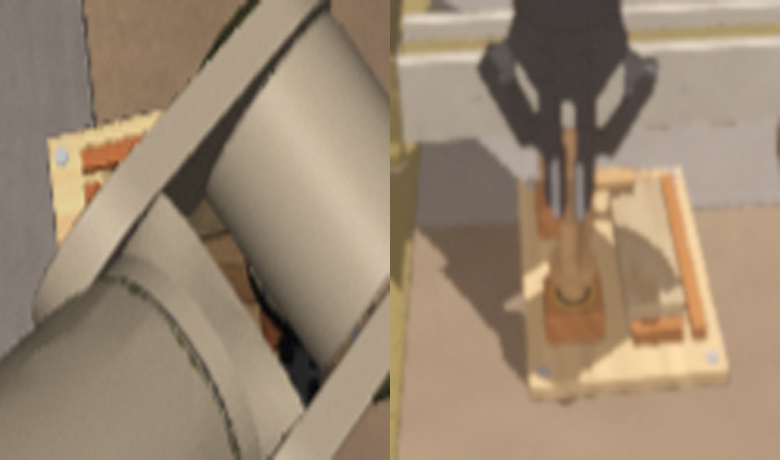

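The side view shows the fingers straddling the wing near (570,190). The 15 N sideways force points to an offset of a few mm, so I reopen slightly, shift, lower and grip again.

```bash
python3 -m pendant '[[[0,0,0,0,0.3],[0.003,0.003,0.004,0,0.3],[0.003,0.003,0.006,0,0.3],[0.003,0.003,0.006,0,0.3]]]'
python3 -m pendant '[[[0,0,0,0,0],[0,0,0,0,0],[0,0,0,0,0],[0,0,0,0,0],[0,0,0,0,0]]]'
```

```text
clock: 2.6
eef_pos: [0.4923, -0.3498, 0.0691]
tcp_rot: [-179.9, -0.0, 83.7]
force: [0.4, -0.2, -0.3]
width: 0.0255
gripper_force: 0.0
clock: 3.1
eef_pos: [0.4923, -0.3501, 0.0697]
tcp_rot: [-180.0, -0.0, 83.7]
force: [-4.5, 0.8, 1.7]
width: 0.012
gripper_force: 60.5
```

```bash
python3 -m pendant '[[[0,0,0.0015,0.03,0],[0,0,0.003,0.08,0],[0,0,0.0045,0.14,0],[0,0,0.006,0.2,0],[0,0,0.007,0.26,0]]]'
python3 -m pendant '[[[0,0,0.001,0.06,0],[0,0,0.002,0.12,0],[0,0,0.003,0.18,0],[0,0,0.004,0.24,0],[0,0,0.005,0.3,0]]]'
```

```text
clock: 3.6
eef_pos: [0.4927, -0.3503, 0.0632]
tcp_rot: [180.0, 0.0, 68.6]
force: [-4.8, 2.5, 6.8]
width: 0.0118
gripper_force: 61.2
clock: 4.1
eef_pos: [0.4931, -0.3505, 0.059]
tcp_rot: [179.9, 0.0, 51.4]
force: [-4.4, 2.9, 11.7]
width: 0.012
gripper_force: 61.7
```

```bash
python3 -m pendant '[[[0,0,0.001,0.08,0],[0,0,0.0015,0.16,0],[0,0,0.002,0.24,0],[0,0,0.0025,0.32,0],[0,0,0.003,0.4,0]]]'
python3 -m pendant '[[[0,0,0.0005,0.09,0],[0,0,0.001,0.18,0],[0,0,0.0015,0.26,0],[0,0,0.0015,0.34,0],[0,0,0.0015,0.34,0]]]'
```

```text
clock: 4.6
eef_pos: [0.4936, -0.351, 0.0574]
tcp_rot: [179.8, -0.1, 28.4]
force: [-6.0, 3.8, 22.6]
width: 0.0118
gripper_force: 63.0
clock: 5.1
eef_pos: [0.4939, -0.3516, 0.0573]
tcp_rot: [179.7, -0.2, 9.0]
force: [-7.5, 4.7, 29.0]
width: 0.0116
gripper_force: 63.8
```

```bash
python3 -m pendant '[[[0,0,-0.002,0,0],[0,0,-0.002,0,0.3],[0,0,-0.002,0,0.6],[0,0,-0.002,0,0.7],[0,0,-0.002,0,0.7]]]'
python3 -m pendant '[[[0,0,-0.03,0,0.7],[0,0,-0.07,0,0.7],[0,0,-0.11,0,0.7],[0,0,-0.15,0,0.7],[0,0,-0.17,0,0.7]]]'
python3 -m pendant '[[[-0.05,0,0,0,0.7],[-0.1,0,0,0,0.7],[-0.15,0,0,0,0.7],[-0.2,0,0,0,0.7],[-0.2,0,0,0,0.7]]]'
python3 - <<'E'
from bench import r
import cv2,numpy as np
T=r.capture("top")[150:250,190:315,::-1];S=r.capture("side")[140:260,180:315,::-1]
f=lambda a:cv2.resize(a,(390,340),interpolation=cv2.INTER_CUBIC)
cv2.imwrite("pics/b3.png",np.hstack([f(T),f(S)]))
E
```

```text
clock: 5.6
eef_pos: [0.4925, -0.35, 0.0548]
tcp_rot: [-180.0, 0.0, 9.2]
force: [0.6, 0.1, -0.6]
width: 0.0599
gripper_force: 0.0
clock: 6.1
eef_pos: [0.4932, -0.3507, 0.2289]
tcp_rot: [179.8, -0.2, 9.2]
force: [-0.1, -0.2, -0.2]
width: 0.0595
gripper_force: 0.0
clock: 6.6
eef_pos: [0.2911, -0.383, 0.2253]
tcp_rot: [180.0, 0.1, 8.9]
force: [0.5, 0.1, 0.2]
width: 0.0598
gripper_force: 0.0
```

View pics/b3.png

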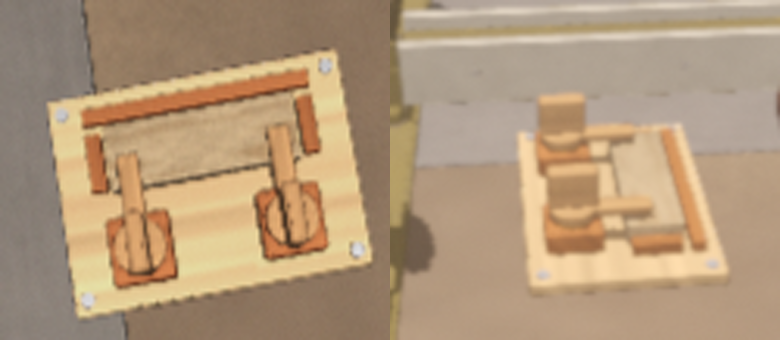

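Both fingers are parallel across the workpiece: loose (278,125)→(292,220), set (127,155)→(140,245). The collars sit at the same height, and the workpiece is still in place.

```bash
python3 -c "
from bench import r
print(r.hand_in())"
```

```text
the job is handed in; nothing more can be done
None
```

I turned the loose peg clockwise about 75° while pressing it down about 12 mm until it stopped firmly, then released it; the last pictures show it holding by itself, its finger parallel to the set peg's and the workpiece still in the jig, and I handed the job in at about 6.7 s (no verdict was returned).

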